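Zero a bench comparator with its coarse and fine knobs

TASK

Bring the comparator up to measuring pressure on the gauge block. Turn the wide lower (coarse) knob clockwise first, until the spindle is a few millimetres short of clamping the block against the anvil, then leave it and turn the small upper (fine) knob clockwise until the dial needle stands on the long thick mark. Do not overload the needle far past the mark, do not turn the coarse knob once the block is clamped, leave the neighbouring things where they are, and let go at the end.

Things in the scene. Friction and masses are not known exactly. Their poses are not given: they have to be found in the camera images.
- comparator: Grey low instrument fixed to the desk, base 78 x 330 x 18 mm. Origin on the desk plane under the common upright axis of the two knobs; +y runs along the instrument from the knobs to the dial (base from y = -50 to +280 mm), z up. The coarse knob feeds the spindle to +y, the fine knob draws the tailstock to -y. Knob housing 66 x 70 mm, 58 mm high, with a 42 mm collar to 61 mm
- coarse_grip (a point): Point on the vertical knob axis 83 mm above the desk, at a good height to grip the coarse knob: an aluminium cylinder, diameter 50 mm, from 61 to 95 mm above the desk
- fine_grip (a point): Point on the same axis 119 mm above the desk, at a good height to grip the fine knob: an aluminium cylinder, diameter 22 mm, from 98 to 130 mm above the desk, straight above the coarse knob
- coarse_knob (a joint): Angle of the coarse knob, rad; grows clockwise seen from above, 0 to 3.3. Each rad advances the spindle 12 mm. It turns stiffly (about 0.2 N m) and stays where left
- fine_knob (a joint): Angle of the fine knob, rad; grows clockwise seen from above, 0 to 6.2, at the start 0.2 to 0.6. Through a screw in the bed, each rad draws the tailstock with dial and anvil 2.5 mm towards the spindle. Friction about 0.06 N m; stays where left
- spindle: Aluminium carriage sliding on the bed next to the knob housing, with the steel measuring spindle: a horizontal rod of 7 mm diameter along the comparator's y axis, 44 mm above the desk. Its origin is not on the rod: use point spindle_tip
- spindle_tip (a point): Centre of the flat end of the spindle, which meets the block. Axes as the comparator's
- anvil_nominal (a point): Centre of the flat face of the sprung anvil opposite the spindle, as it would stand with the dial head clamped in the middle of the tailstock slide. Really the head, with dial and anvil, is clamped up to 3 mm off to either side along y, which this point does not show: stay some 4 mm clear with the coarse knob. Axes as the comparator's. The anvil yields along +y into the head, 5 N per mm, up to 4.6 mm
- gauge_block: Loose steel gauge block, 20 mm in the measuring direction, 35 mm across, 9 mm high, lying between low side rails on a rest 39 mm above the desk. There may be some mm of air on both sides of it; spindle or anvil pushes it along to the other. It is clamped when spindle tip and the true anvil face are 20 mm apart. Origin: middle of its measuring face towards the spindle
- needle (a joint): Needle of the round dial (64 mm, face up on the tailstock), rad; grows clockwise seen from above. 0 with nothing clamped; 0.5 rad per mm of anvil travel, that is 0.1 rad per N of measuring force. The one long thick mark is at 1.0 rad (10 N), where the needle points square across the instrument, along the comparator's +x; short ticks every 0.25 rad. Over 18 N is an overload
- loupe: Folding loupe lying beside the comparator, 37 x 84 x 15 mm, origin under its middle; leave it alone
- objective_can: Small upright objective can, 47 mm diameter, 52 mm high, origin under its middle; leave it alone

How it is judged:
By the outcome, as a careful person would: the job done as asked, in the order asked, and still so for the second after the job is handed in, with the robot touching nothing.
It also fails if it takes over 72 s, if anything falls off the work surface, if the arm or the gripper's body presses on something with over 40 N, if the wrist force passes 120 N, or if a joint passes its speed limit or range.

ROBOT

A 6-joint arm with a two-finger parallel gripper is mounted at the origin on a cart in front of the work surface, level with it; the furniture and walls round the work are solid. World frame = base frame: x ahead of the robot, y to its left, z up, the work surface at z = 0. Lengths are in m, angles in rad, forces in N, time in s.
With the tool pointing down it reaches from about 0.35 to 0.875 m from the base axis. Payload 4.2 kg.
Tool frame: the origin (TCP) lies between the finger pads; the fingertips stand 17 mm ahead of it and the grasp point (between the pads) lies 2 mm behind it; z points along the fingers, y is the line along which they close (so a half turn about z gives the same grasp; the last joint's range is limited). The gripper opens to 85 mm and grips with 20 to 120 N. Pads are 22 mm wide; open, the fingers measure 114 mm over their backs; the gripper's body (76 mm by 85 mm) begins 54 mm behind the grasp point. The pads swing forward as they close: fully open they stand 13 mm farther back than shut.
Start: joints at [1.43, 0.385, 0.008, 0, -1.194, -0.259], TCP at [0.243, 0.576, 0.248] pointing down, gripper open.
Joint ranges: [-3.14, 3.14], [-1.21, 2.06], [-1.07, 1.41], [-3.16, 2.05], [-2.99, -0.16], [-3.1, 3.1]. Speed limits (rad/s): [2.79, 2.79, 3.14, 3.14, 3.14, 3.14].

INTERFACE

Orientations are given as a unit quaternion [x, y, z, w].
In Python, from plant import * gives the robot as it stands. The module is installed in compiled form; this text tells all that it offers.
- The arm moves only by the tool apply_moves, never from a script. Its argument "rows" is one flat list of numbers, 6 for each row, row after row: the shift along the tool's x, y, z in m, then the turn, a rotation vector about the tool's x, y, z in rad. In form: [tx, ty, tz, wx, wy, wz, tx, ty, tz, wx, wy, wz, ...]. A call has exactly 5 rows; each row shifts and turns the commanded pose from where the row before left it, along the tool's axes as they then stand; what a row does not reach is not made up. A row lasts 1/12 s, in which the tool goes at most 41.7 mm and 7.16 degrees, less where a joint would pass 70% of its speed; a pose out of reach is approached as far as the arm can. A call is refused whole if a number of a shift passes 0.0417 or a number of a turn 0.125, either way. A call with a gripper value outside its range is refused whole. "jaw" is the opening, from 0 (shut) to 1 (fully open), set as the call begins (left out, the last holds). The fingers move at their own pace and stop on an object; the grip force is fixed at half the most. Time passes only in rows, so rows that do not move let the fingers close, or fill a call up. It gives the time, the measured TCP pose, the force, the opening and the grip force at its end, in the units of the state.
- get_obs(): the state, without advancing time (a new reading comes with each control period).
- capture(name): name is "side" or "top" or "wrist"; returns (picture, depth): 384x512x3 uint8, red, green, blue; 384x512 float32, m along the optical axis (not along the pixel's ray), 0 where there is no reading.
- get_calibration(name): a dict with "K" (3x3 intrinsics, pixels), "D" ([k1, k2, p1, p2, k3] as OpenCV has them; the pictures are not rectified), "T" (4x4, takes a point from camera to world coordinates). Camera axes: x right, y down, z forward; pixel columns grow to the right and rows downward; lengths in m; the calibration is good to about 2 mm. A picture is of the moment at which its call begins: read the wrist's pose just before it. get_calibration takes no time and is no camera call; for the wrist camera it gives the pose at the moment of the call.
- job_done(): hands the job in; it is judged then, once.
The state is a dict: "t": time; "q": joint angles; "qvel": joint speeds; "effort": joint torques, N m; "position": TCP position; "tool_rot": TCP orientation; "wrist_force": force on the tool from outside, world axes, zero at the start; "wrist_torque": the same for the moment, N m; "finger_gap": finger opening in m; "grip_force": force on a finger pad.
Only numpy, scipy, OpenCV 4.12 (cv2) and the standard library are available. Lean on these libraries where they do the work, as an engineer would, in place of code of your own. Each camera call takes 0.05 s, during which the arm holds its last target. There are 200 camera calls.

## Working session

There is one attempt and no reset: what is moved stays moved. The work goes in short steps, Python scripts to look and compute and a tool call to move; the robot and the scene stay as the last step left them, time stands still between calls to the robot, and variables do not carry over. Pictures are saved under pics/ and viewed, at most 10 in all, crops included, and the job is handed in when it is done.

Besides the shell and the picture viewer there is one more tool, called after "Request:" as a command line: name --argument value ..., lists and objects as JSON in quotes. apply_moves: Moves the arm, as the interface text tells. Its arguments: {"type":"object","properties":{"rows":{"type":"array"},"jaw":{"type":"number"}},"required":["rows"]}

```bash
mkdir -p pics
cat > h.py <<'E'
from plant import *
import numpy as np, cv2
from scipy.spatial.transform import Rotation as R
def ray(c,uv):
    p=cv2.undistortPoints(np.array([[uv]],float),np.array(c["K"],float),np.array(c["D"],float))[0,0]
    T=np.array(c["T"]); return T[:3,3],T[:3,:3]@np.array([p[0],p[1],1])
def at_z(c,uv,z):
    o,d=ray(c,uv); return o+d*(z-o[2])/d[2]
def at_d(c,uv,dep):
    o,d=ray(c,uv); return o+d*dep
def proj(c,P):
    T=np.linalg.inv(np.array(c["T"])); rv=cv2.Rodrigues(T[:3,:3])[0]
    return cv2.projectPoints(np.array(P,float).reshape(-1,1,3),rv,T[:3,3],np.array(c["K"],float),np.array(c["D"],float))[0][:,0]
E
python3 - <<'E'
from h import *
for n in("top","side"):
    im,d=capture(n); cv2.imwrite(f"pics/{n}0.png",im[:,:,::-1]); np.save(f"{n}0.npy",d)
    c=get_calibration(n); print(n,np.round(c["T"],3).tolist(),np.round(c["K"],0).tolist())
o=get_obs(); print(o["t"],o["position"],o["tool_rot"],o["finger_gap"])
E
```

```text
top [[-0.043, -0.978, 0.206, 0.403], [-0.999, 0.043, -0.005, 0.054], [-0.005, -0.206, -0.979, 0.924], [0.0, 0.0, 0.0, 1.0]] [[378.0, 0.0, 250.0], [0.0, 378.0, 189.0], [0.0, 0.0, 1.0]]
side [[1.0, -0.015, -0.006, 0.555], [-0.004, -0.574, 0.819, -0.7], [-0.015, -0.819, -0.574, 0.586], [0.0, 0.0, 0.0, 1.0]] [[484.0, 0.0, 258.0], [0.0, 484.0, 188.0], [0.0, 0.0, 1.0]]
0.1 [0.24306229 0.57526249 0.24732897] [ 9.80067119e-01 -1.98664144e-01 -1.48039752e-04  9.88799581e-04] 0.08559685283060452
```

View pics/top0.png

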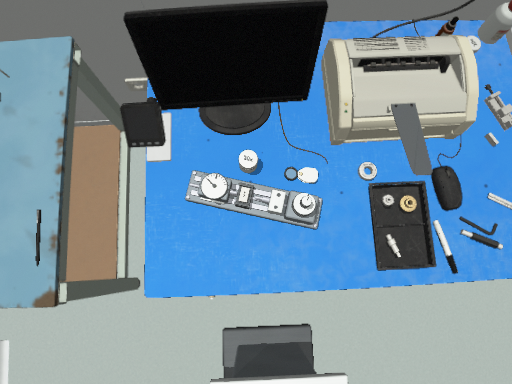

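View pics/side0.png

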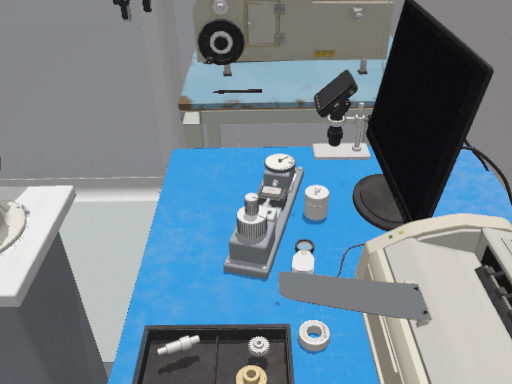

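The top view shows the comparator from (187,185) to (322,210), with its knobs near (307,203) and the dial near (214,186). The can is at (248,160) and the loupe at (300,174). I'll enlarge the crop.

Run:
```python
import cv2,numpy as np
a=cv2.imread("pics/top0.png")[145:235,180:330]; b=cv2.imread("pics/side0.png")[145:280,220:340]
a=cv2.resize(a,None,fx=5,fy=5,interpolation=cv2.INTER_CUBIC)
cv2.imwrite("pics/topc.png",a); cv2.imwrite("pics/sidec.png",cv2.resize(b,None,fx=4.4,fy=4.4,interpolation=cv2.INTER_CUBIC))
```

```text
(no output)
```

View pics/topc.png

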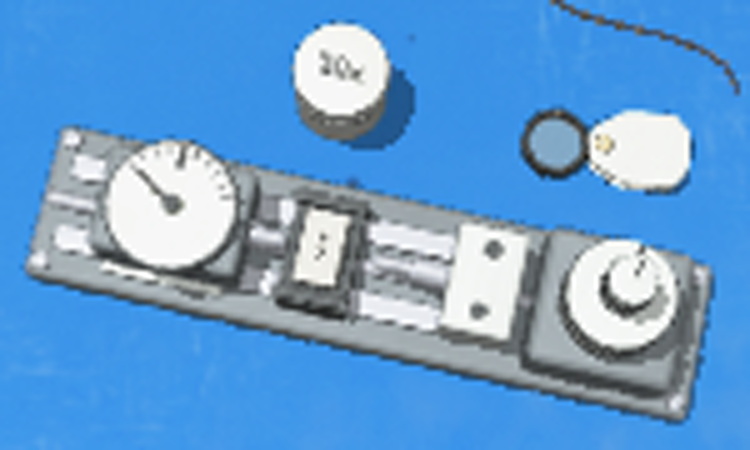

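View pics/sidec.png

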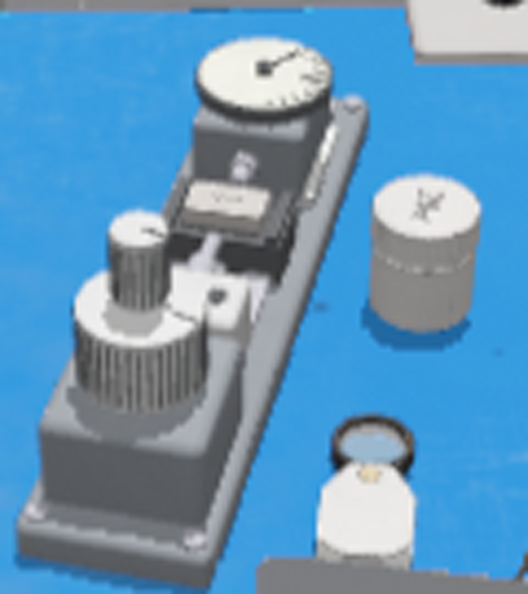

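The crops show the base corners at (65,128), (712,270), (685,420) and (30,275). The fine knob's top is at about (628,283), the coarse knob's top at (622,295) and the dial hub at (173,205).

Run:
```python
from h import *
c=get_calibration("top")
f=lambda x,y:(180+(x+.5)/5-.5,145+(y+.5)/5-.5)
P=np.array([at_z(c,f(*p),.018) for p in [(65,128),(712,270),(685,420),(30,275)]]);print(P.round(4))
print("fine",at_z(c,f(628,283),.130),"coarse",at_z(c,f(622,295),.095))
ey=(P[0]+P[3]-P[1]-P[2])/2; print(np.linalg.norm(ey),np.linalg.norm(P[0]-P[3])); ey/=np.linalg.norm(ey); print("ey",ey,"yaw",np.arctan2(-ey[0],ey[1]))
m=(P[1]+P[2])/2; print("axis",m+ey*.05)
s=get_calibration("side"); g=lambda x,y:(220+(x+.5)/4.4-.5,145+(y+.5)/4.4-.5)
print("side fine",at_z(s,g(139,230),.130), "can",at_z(c,f(342,70),.052),"loupe",at_z(c,f(600,148),.01))
w=get_calibration("wrist"); o=get_obs(); T=np.eye(4);T[:3,:3]=R.from_quat(o["tool_rot"]).as_matrix();T[:3,3]=o["position"]
print("cam in tool",(np.linalg.inv(T)@np.array(w["T"])).round(3).tolist(),np.round(w["K"],0).tolist()); print(T.round(3).tolist(), o["q"])
```

```text
[[ 0.6463  0.1889  0.018 ]
 [ 0.5607 -0.1254  0.018 ]
 [ 0.4884 -0.1065  0.018 ]
 [ 0.573   0.2069  0.018 ]]
fine [ 0.53722203 -0.06684365  0.13      ] coarse [ 0.53786866 -0.06910657  0.095     ]
0.32517563043997466 0.07546424367517277
ey [0.26170899 0.96514683 0.        ] yaw -0.2647924819696798
axis [ 0.53765145 -0.06767601  0.018     ]
side fine [ 0.54025399 -0.07230463  0.13      ] can [0.65986508 0.05060433 0.052     ] loupe [ 0.62623229 -0.07618766  0.01      ]
cam in tool [[0.001, -0.946, -0.324, 0.084], [1.0, 0.001, -0.0, 0.0], [0.0, -0.324, 0.946, -0.125], [0.0, 0.0, 0.0, 1.0]] [[291.0, 0.0, 256.0], [0.0, 291.0, 196.0], [0.0, 0.0, 1.0]]
[[0.921, -0.389, -0.001, 0.243], [-0.389, -0.921, -0.002, 0.575], [0.0, 0.002, -1.0, 0.247], [0.0, 0.0, 0.0, 1.0]] [ 1.42959388e+00  3.85486917e-01  6.77157800e-03 -4.42827515e-04
 -1.19403781e+00 -2.58623852e-01]
```

Request:
apply_moves --rows '[0.026,0.024,0,0,0,0,0.026,0.024,0,0,0,0,0.026,0.024,0,0,0,0,0.026,0.024,0,0,0,0,0.026,0.024,0,0,0,0]' --jaw 1

```text
t: 0.52
position: [0.3164, 0.4128, 0.2478]
tool_rot: [0.98, -0.198, -0.0, 0.0]
wrist_force: [1.1, 1.3, -0.1]
finger_gap: 0.0856
grip_force: 0.0
```

Request:
apply_moves --rows '[0.026,0.024,0,0,0,0,0.026,0.024,0,0,0,0,0.026,0.024,0,0,0,0,0.026,0.024,0,0,0,0,0.026,0.024,0,0,0,0]'

```text
t: 0.93
position: [0.3894, 0.2516, 0.2481]
tool_rot: [0.98, -0.198, -0.0, 0.0]
wrist_force: [1.2, 0.2, -0.8]
finger_gap: 0.0853
grip_force: 0.0
```

Request:
apply_moves --rows '[0.026,0.024,0,0,0,0,0.026,0.024,0,0,0,0,0.026,0.024,0,0,0,0,0.026,0.024,0,0,0,0,0.026,0.024,0,0,0,0]'

```text
t: 1.35
position: [0.4625, 0.0905, 0.2482]
tool_rot: [0.98, -0.198, -0.0, 0.0]
wrist_force: [0.9, 0.8, -0.3]
finger_gap: 0.0851
grip_force: 0.0
```

```bash
python3 -c "
from h import *
o=get_obs();print(o['t'],o['position'],o['q'],o['tool_rot'])"
```

```text
1.35 [0.46245426 0.09052944 0.24819254] [ 5.39162340e-01  1.20815702e-01 -3.52993445e-01 -2.19404601e-04
 -1.09723857e+00  6.32117783e-01] [ 9.80104663e-01 -1.98481294e-01 -1.58662455e-04  1.24922189e-05]
```

Run:
```python
from h import *
import pickle
c=get_calibration("wrist"); im,d=capture("wrist"); cv2.imwrite("pics/w1.png",im[:,:,::-1]); np.save("w1.npy",d); pickle.dump(c,open("w1.pkl","wb"))
ey=np.array([.262,.965,0]);ex=np.array([.965,-.262,0]);A=np.array([.5385,-.068,0])
for y,z in((0,.13),(0,.095),(100,.044),(150,.044),(200,.06)): print(y,proj(c,A+ey*y/1000+[0,0,z])[0])
cv2.imwrite("pics/w1b.png",cv2.resize(im[:,:,::-1],(768,576),interpolation=cv2.INTER_CUBIC))
```

```text
0 [410.953662    30.03245165]
0 [390.69654599  38.55433276]
100 [272.57419535  61.10858965]
150 [225.01434734  68.05176801]
200 [174.17514921  74.0137232 ]
```

View pics/w1b.png

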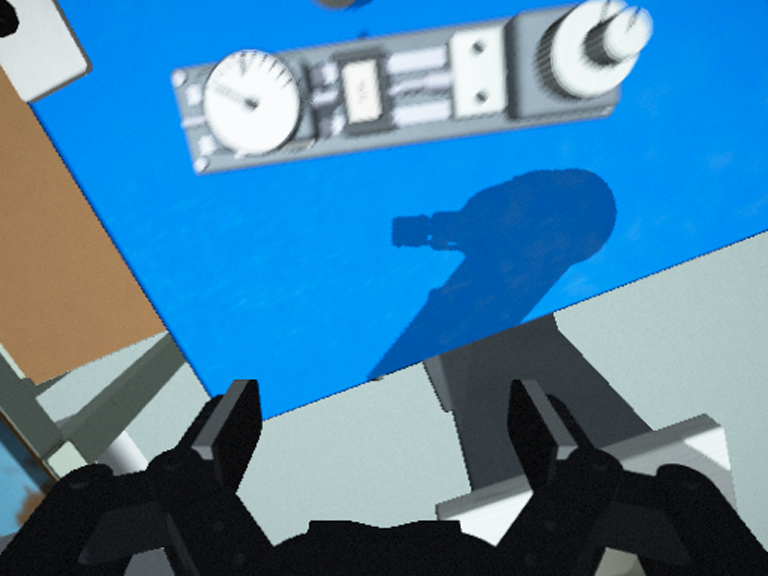

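The wrist picture shows the fine knob's top at about (626,32), the coarse knob's top at (592,47), the dial hub at (252,103) and the block at (362,90), all in 1.5x pixels. I'll compare this with the top camera, including depth.

Run:
```python
from h import *
import pickle
c=pickle.load(open("w1.pkl","rb")); d=np.load("w1.npy"); t=get_calibration("top"); dt=np.load("top0.npy")
f=lambda x,y:((x+.5)/1.5-.5,(y+.5)/1.5-.5)
g=lambda x,y:(180+(x+.5)/5-.5,145+(y+.5)/5-.5)
for n,w,q,z in(("fine",(626,32),(630,284),.13),("coarse",(592,47),(622,295),.095),("hub",(252,103),(173,205),.075),("cornerA",(200,168),(30,275),.018),("cornerB",(178,73),(65,128),.018)):
    a=f(*w);b=g(*q); da=d[int(round(a[1])),int(round(a[0]))]; db=dt[int(round(b[1])),int(round(b[0]))]
    print(n,"wrist z",at_z(c,a,z).round(4),"d",at_d(c,a,da).round(4)," top",at_z(t,b,z).round(4),"d",at_d(t,b,db).round(4))
print(c["D"],t["D"],np.array(c["T"]).round(3).tolist())
# depth-segment knob tops in both
for nm,cc,dd in(("w",c,d),("t",t,dt)):
    v,u=np.nonzero(dd>0); p=cv2.undistortPoints(np.stack([u,v],1).astype(float)[:,None],np.array(cc["K"],float),np.array(cc["D"],float))[:,0]
    z=dd[v,u]; T=np.array(cc["T"]); X=(np.c_[p,np.ones(len(p))]*z[:,None])@T[:3,:3].T+T[:3,3]
    m=(np.hypot(X[:,0]-.5385,X[:,1]+.068)<.04)
    for lo,hi in((.12,.14),(.088,.102)):
        k=m&(X[:,2]>lo)&(X[:,2]<hi); print(nm,lo,k.sum(),X[k].mean(0).round(4),X[k].min(0).round(4),X[k].max(0).round(4))
```

```text
fine wrist z [ 0.5426 -0.0738  0.13  ] d [ 0.5426 -0.0735  0.1306]  top [ 0.5368 -0.0677  0.13  ] d [ 0.5367 -0.0676  0.1303]
coarse wrist z [ 0.5429 -0.0726  0.095 ] d [ 0.5426 -0.0611  0.1196]  top [ 0.5379 -0.0691  0.095 ] d [ 0.5324 -0.0641  0.1286]
hub wrist z [0.5952 0.1251 0.075 ] d [0.5956 0.1256 0.0726]  top [0.5921 0.1311 0.075 ] d [0.5916 0.1308 0.0776]
cornerA wrist z [0.5801 0.1982 0.018 ] d [0.5798 0.1972 0.0206]  top [0.573  0.2069 0.018 ] d [0.5744 0.2082 0.0106]
cornerB wrist z [0.6461 0.1789 0.018 ] d [0.6467 0.1795 0.0161]  top [0.6463 0.1889 0.018 ] d [0.647  0.1893 0.0155]
[-0.0291483  0.         0.         0.         0.       ] [-0.07527596  0.          0.          0.          0.        ] [[-0.388, -0.872, -0.299, 0.539], [-0.922, 0.367, 0.126, 0.058], [-0.0, 0.324, -0.946, 0.373], [0.0, 0.0, 0.0, 1.0]]
w 0.12 921 [ 0.5405 -0.0703  0.1284] [ 0.5287 -0.0837  0.12  ] [ 0.5519 -0.06    0.1324]
w 0.088 1964 [ 0.5409 -0.0653  0.0944] [ 0.5148 -0.0929  0.088 ] [ 0.5658 -0.0465  0.102 ]
t 0.12 93 [ 0.5383 -0.0687  0.1284] [ 0.5276 -0.0796  0.1206] [ 0.549  -0.0585  0.1327]
t 0.088 284 [ 0.5364 -0.0672  0.0943] [ 0.5133 -0.0942  0.0883] [ 0.5626 -0.0446  0.102 ]
```

Request:
apply_moves --rows '[0.026,0.016,0,0,0,0,0.026,0.016,0,0,0,0,0.026,0.016,0,0,0,0,0.026,0.016,0,0,0,0,0.026,0.016,0,0,0,0]'

```text
t: 1.82
position: [0.5514, -0.0333, 0.2479]
tool_rot: [0.98, -0.199, -0.0, 0.0]
wrist_force: [0.8, 1.2, 0.6]
finger_gap: 0.0852
grip_force: 0.0
```

Request:
apply_moves --rows '[0,0,0,0,0,-0.1135,0,0,0,0,0,-0.1135,0,0,0,0,0,-0.1135,0,0,0,0,0,-0.1135,0,0,0,0,0,-0.1135]'

```text
t: 2.23
position: [0.5507, -0.0321, 0.2477]
tool_rot: [0.996, 0.086, -0.001, -0.0]
wrist_force: [0.2, -0.2, 0.8]
finger_gap: 0.0858
grip_force: 0.0
```

Request:
apply_moves --rows '[0,0,0,0,0,-0.1135,0,0,0,0,0,-0.1135,0,0,0,0,0,-0.1135,0,0,0,0,0,-0.1135,0,0,0,0,0,-0.1135]'

```text
t: 2.65
position: [0.5506, -0.0319, 0.2478]
tool_rot: [0.932, 0.362, -0.001, -0.0]
wrist_force: [-1.0, -0.9, 0.6]
finger_gap: 0.0854
grip_force: 0.0
```

Request:
apply_moves --rows '[0,0,0,0,0,-0.1135,0,0,0,0,0,-0.1135,0,0,0,0,0,-0.1135,0,0,0,0,0,-0.1135,0,0,0,0,0,-0.1135]'

```text
t: 3.07
position: [0.5506, -0.0319, 0.2478]
tool_rot: [0.794, 0.608, -0.0, -0.0]
wrist_force: [-0.9, 0.4, 0.5]
finger_gap: 0.0851
grip_force: 0.0
```

```bash
cat > w.py <<'E'
from h import *
import pickle,sys
n=sys.argv[1]
o=get_obs();c=get_calibration("wrist"); im,d=capture("wrist"); cv2.imwrite(f"pics/{n}.png",im[:,:,::-1]); np.save(n+".npy",d); pickle.dump(c,open(n+".pkl","wb"))
cv2.imwrite(f"pics/{n}b.png",cv2.resize(im[:,:,::-1],(768,576),interpolation=cv2.INTER_CUBIC))
print(o["t"],o["position"],o["q"].round(3) if hasattr(o["q"],"round") else o["q"]); r=R.from_quat(o["tool_rot"]).as_matrix(); print("psi",np.arctan2(r[1,0],r[0,0]))
v,u=np.nonzero(d>0); p=cv2.undistortPoints(np.stack([u,v],1).astype(float)[:,None],np.array(c["K"],float),np.array(c["D"],float))[:,0]
T=np.array(c["T"]); X=(np.c_[p,np.ones(len(p))]*d[v,u][:,None])@T[:3,:3].T+T[:3,3]; m=(np.hypot(X[:,0]-.5405,X[:,1]+.0715)<.035)
for lo,hi in((.1285,.14),(.092,.0965)):
    k=m&(X[:,2]>lo)&(X[:,2]<hi); print(lo,k.sum(),((X[k].min(0)+X[k].max(0))/2).round(4),(X[k].max(0)-X[k].min(0)).round(4))
E
python3 w.py w2
```

```text
3.0667 [ 0.55063996 -0.03194922  0.24776971] [ 0.236  0.261 -0.174 -0.    -1.137  2.643]
psi 1.308155125723351
0.1285 344 [ 0.5407 -0.0719  0.13  ] [0.0197 0.0212 0.0029]
0.092 1024 [ 0.5403 -0.0712  0.0942] [0.0491 0.0483 0.0043]
```

View pics/w2b.png

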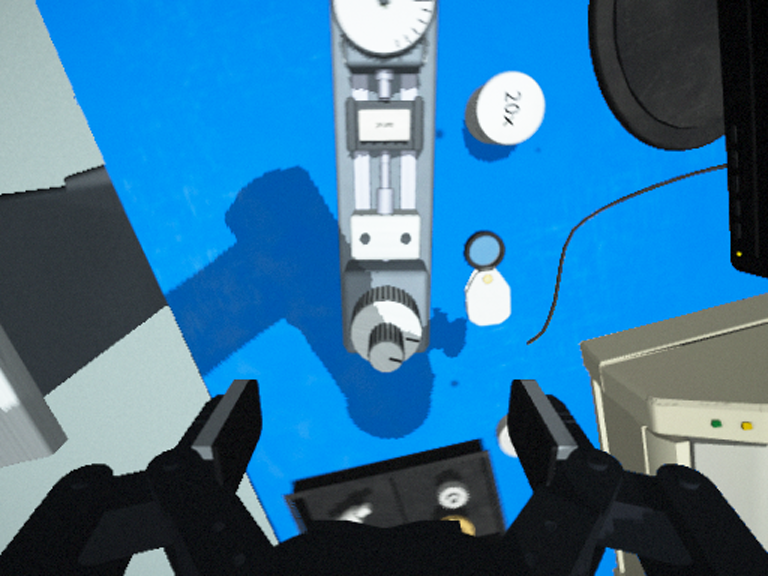

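The view is good: knobs at (387,330), carriage at (385,238), rod from y≈215 up to a tip near 150, block at (385,125) and anvil near (385,90). I'll crop the gap.

Run:
```python
import cv2
a=cv2.imread("pics/w2.png")[40:150,220:292]
cv2.imwrite("pics/w2c.png",cv2.resize(a,None,fx=5.4,fy=5.4,interpolation=cv2.INTER_CUBIC))
```

```text
(no output)
```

View pics/w2c.png

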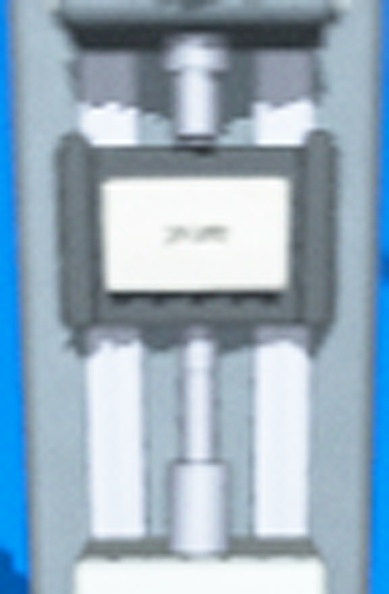

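The crop shows the spindle tip at about (200,328), the anvil face at about (197,143), and the block's top face from y=178 to y=292.

Run:
```python
from h import *
import pickle
c=pickle.load(open("w2.pkl","rb"))
f=lambda x,y:(220+(x+.5)/5.4-.5,40+(y+.5)/5.4-.5)
A=np.array([.5405,-.0715,0])
h=at_z(c,(385/1.5-.5,3/1.5-.5),.073); 
ey=np.array([.262,.965,0])
for n,x,y,z in(("tip",200,328,.044),("tipTop",200,328,.0475),("anvil",197,143,.044),("anviltop",197,143,.047),("blockfar",197,178,.048),("blocknear",197,292,.048),("restnear",195,327,.039),("carr",200,555,.05)):
    P=at_z(c,f(x,y),z); print(n,P.round(4),((P-A)@ey*1000).round(1),((P-A)@np.array([.965,-.262,0])*1000).round(1))
```

```text
tip [0.5717 0.0443 0.044 ] 119.9 -0.2
tipTop [0.5717 0.0443 0.0475] 119.9 -0.2
anvil [0.58   0.0774 0.044 ] 154.0 -0.9
anviltop [0.5799 0.0771 0.047 ] 153.7 -0.9
blockfar [0.5783 0.071  0.048 ] 147.4 -0.9
blocknear [0.5729 0.051  0.048 ] 126.7 -0.8
restnear [0.5708 0.0446 0.039 ] 120.0 -1.2
carr [0.5603 0.0015 0.05  ] 75.7 -0.0
```

Request:
apply_moves --rows '[-0.0205,0,0,0,0,0,-0.0205,0,0,0,0,0,0,0,0.02,0,0,0,0,0,0.02,0,0,0,0,0,0.02,0,0,0]'

```text
t: 3.53
position: [0.5399, -0.0718, 0.1877]
tool_rot: [0.796, 0.605, 0.0, 0.0]
wrist_force: [0.2, -0.5, -0.2]
finger_gap: 0.0857
grip_force: 0.0
```

```bash
python3 w.py w3
```

```text
3.5333 [ 0.5398842  -0.07184964  0.18768953] [ 0.165  0.302 -0.279 -0.    -0.989  2.705]
psi 1.299279310660105
0.1285 633 [ 0.5405 -0.0719  0.13  ] [0.0211 0.0215 0.0029]
0.092 1720 [ 0.5406 -0.0709  0.0942] [0.0489 0.0488 0.0044]
```

Centred to within 1 mm. I'll descend by 107 mm and close.

Request:
apply_moves --rows '[0,0,0.025,0,0,0,0,0,0.025,0,0,0,0,0,0.025,0,0,0,0,0,0.02,0,0,0,0,0,0.012,0,0,0]'

```text
t: 4.0
position: [0.5389, -0.0715, 0.0792]
tool_rot: [0.796, 0.605, -0.002, -0.001]
wrist_force: [-0.1, -0.3, -0.0]
finger_gap: 0.0856
grip_force: 0.0
```

Request:
apply_moves --rows '[0,0,0,0,0,0,0,0,0,0,0,0,0,0,0,0,0,0,0,0,0,0,0,0,0,0,0,0,0,0]' --jaw 0

```text
t: 4.42
position: [0.5406, -0.0714, 0.0829]
tool_rot: [0.795, 0.606, 0.001, 0.0]
wrist_force: [-2.2, 0.9, 5.0]
finger_gap: 0.0488
grip_force: 63.3
```

Request:
apply_moves --rows '[0,0,0,0,0,0,0,0,0,0,0,0,0,0,0,0,0,0,0,0,0,0,0,0,0,0,0,0,0,0]'

```text
t: 4.83
position: [0.5406, -0.0714, 0.0829]
tool_rot: [0.795, 0.606, 0.001, 0.001]
wrist_force: [-3.1, 2.1, 7.3]
finger_gap: 0.0485
grip_force: 63.5
```

Request:
apply_moves --rows '[0,0,0,0,0,0.08,0,0,0,0,0,0.08,0,0,0,0,0,0.08,0,0,0,0,0,0.08,0,0,0,0,0,0.08]'

```text
t: 5.25
position: [0.5409, -0.0715, 0.0829]
tool_rot: [0.9, 0.435, 0.001, 0.001]
wrist_force: [-1.4, 0.8, 5.7]
finger_gap: 0.0485
grip_force: 63.5
```

Request:
apply_moves --rows '[0,0,0,0,0,0.08,0,0,0,0,0,0.08,0,0,0,0,0,0.08,0,0,0,0,0,0.08,0,0,0,0,0,0.08]'

```text
t: 5.67
position: [0.5411, -0.0718, 0.0829]
tool_rot: [0.969, 0.248, 0.001, 0.001]
wrist_force: [-1.4, -0.7, 5.0]
finger_gap: 0.0485
grip_force: 63.4
```

Request:
apply_moves --rows '[0,0,0,0,0,0,0,0,0,0,0,0,0,0,0,0,0,0,0,0,0,0,0,0,0,0,0,0,0,0]'

```text
t: 6.08
position: [0.5411, -0.0717, 0.0829]
tool_rot: [0.969, 0.249, 0.001, 0.0]
wrist_force: [-1.3, -0.8, 7.3]
finger_gap: 0.0484
grip_force: 63.6
```

```bash
python3 w.py w4
```

```text
6.0833 [ 0.54110627 -0.07174884  0.08288524] [ 1.660e-01  4.300e-01 -3.970e-01  1.000e-03 -7.400e-01  1.908e+00]
psi 0.5030442446448993
0.1285 2953 [ 0.5533 -0.0654  0.1343] [0.0351 0.0569 0.0115]
0.092 5298 [ 0.5412 -0.0684  0.0943] [0.0492 0.0605 0.0045]
```

Request:
apply_moves --rows '[0,0,0,0,0,0,0,0,0,0,0,0,0,0,0,0,0,0,0,0,-0.01,0,0,0,0,0,-0.02,0,0,0]' --jaw 1

```text
t: 6.55
position: [0.5384, -0.0716, 0.1098]
tool_rot: [0.969, 0.249, -0.003, -0.001]
wrist_force: [-0.4, 0.4, -0.1]
finger_gap: 0.0855
grip_force: 0.0
```

Request:
apply_moves --rows '[0,0,-0.027,0,0,-0.08,0,0,-0.027,0,0,-0.08,0,0,-0.027,0,0,-0.08,0,0,-0.027,0,0,-0.08,0,0,-0.027,0,0,-0.08]'

```text
t: 6.97
position: [0.5399, -0.0715, 0.2485]
tool_rot: [0.899, 0.438, 0.0, 0.0]
wrist_force: [-0.2, 0.5, -0.0]
finger_gap: 0.0854
grip_force: 0.0
```

Request:
apply_moves --rows '[0,0,0,0,0,-0.1,0,0,0,0,0,-0.1,0,0,0,0,0,-0.1,0,0,0,0,0,-0.1,0.02,0,0,0,0,0]'

```text
t: 7.38
position: [0.5446, -0.0538, 0.2472]
tool_rot: [0.795, 0.607, -0.0, 0.0]
wrist_force: [0.1, 0.7, 0.9]
finger_gap: 0.0853
grip_force: 0.0
```

Request:
apply_moves --rows '[0.02,0,0,0,0,0,0,0,0,0,0,0,0,0,0,0,0,0,0,0,0,0,0,0,0,0,0,0,0,0]'

```text
t: 7.8
position: [0.5505, -0.0334, 0.2465]
tool_rot: [0.795, 0.606, -0.0, 0.0]
wrist_force: [1.1, 0.2, -0.7]
finger_gap: 0.0852
grip_force: 0.0
```

```bash
python3 w.py w5
python3 - <<'E'
import cv2,numpy as np
a=cv2.imread("pics/w2.png")[0:150,220:300];b=cv2.imread("pics/w5.png")[0:150,220:300]
cv2.imwrite("pics/w5c.png",cv2.resize(np.hstack([a,b]),None,fx=4,fy=4,interpolation=cv2.INTER_CUBIC))
E
```

```text
7.8 [ 0.55045231 -0.03342883  0.24653154] [ 0.233  0.261 -0.177  0.    -1.132  2.64 ]
psi 1.3022821991207614
0.1285 345 [ 0.5407 -0.0718  0.1299] [0.0203 0.0214 0.0028]
0.092 1025 [ 0.5406 -0.0708  0.0942] [0.0482 0.0476 0.0042]
```

View pics/w5c.png

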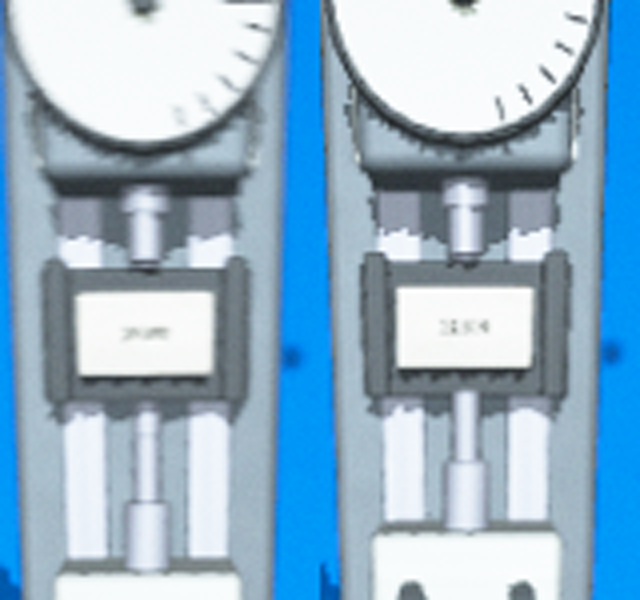

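The left side is before and the right side after. The carriage moved up about 36 px net, close to 9 mm. The thin bar that first reached y≈403 must include the bed screw, because the spindle tip now stands near y≈390. The depth along the rod's centreline should settle it.

Run:
```python
from h import *
import pickle
A=np.array([.5405,-.0715,0]);ey=np.array([.262,.965,0])
for n in("w2","w5"):
    c=pickle.load(open(n+".pkl","rb")); d=np.load(n+".npy"); im=cv2.imread(f"pics/{n}.png",0)
    print(n)
    for v in range(42,118):
        u=256 if n=="w5" and v>0 else 257
        P=[at_d(c,(uu,v),d[v,uu]) for uu in (u-1,u,u+1) if d[v,uu]>0]
        if P:
            P=np.median(P,0); print(v,"y%.1f z%.1f I%d"%((P-A)@ey*1000,P[2]*1000,im[v,u]),end="; " if v%4 else "\n")
    print()
```

```text
w2
42 y174.3 z59.5 I126; 43 y173.4 z59.5 I102; 44 y172.8 z57.9 I68
45 y172.7 z52.7 I54; 46 y172.2 z49.8 I118; 47 y171.2 z48.2 I157; 48 y170.6 z49.1 I165
49 y169.6 z49.0 I221; 50 y168.6 z49.4 I233; 51 y167.7 z49.1 I234; 52 y166.6 z49.8 I212
53 y165.8 z47.7 I203; 54 y165.1 z47.0 I215; 55 y164.2 z47.2 I229; 56 y163.2 z46.7 I229
57 y162.3 z47.7 I230; 58 y161.2 z48.1 I230; 59 y160.4 z47.5 I231; 60 y159.5 z48.0 I231
61 y158.6 z47.1 I230; 62 y157.5 z47.3 I230; 63 y156.4 z48.0 I230; 64 y155.7 z46.4 I199
65 y155.3 z41.5 I101; 66 y155.7 z26.6 I136; 67 y153.7 z38.5 I53; 68 y152.7 z38.3 I69
69 y151.7 z37.9 I119; 70 y150.5 z39.1 I119; 71 y149.6 z38.8 I122; 72 y148.7 z38.1 I153
73 y146.9 z48.8 I235; 74 y146.0 z48.5 I249; 75 y145.0 z48.2 I249; 76 y144.1 z48.3 I249
77 y143.1 z47.3 I249; 78 y142.2 z47.6 I249; 79 y141.2 z47.9 I250; 80 y140.1 z48.0 I250
81 y139.3 z47.1 I244; 82 y138.3 z48.3 I208; 83 y137.3 z47.6 I198; 84 y136.3 z47.6 I214
85 y135.3 z47.8 I248; 86 y134.3 z48.4 I249; 87 y133.3 z47.3 I247; 88 y132.3 z47.6 I247
89 y131.3 z47.1 I247; 90 y130.3 z47.5 I246; 91 y129.3 z47.5 I246; 92 y128.3 z47
[... 1533 characters left out ...]
z47.3 I247; 87 y131.8 z47.5 I247; 88 y130.8 z48.4 I247
89 y129.8 z47.4 I247; 90 y128.8 z48.0 I246; 91 y127.9 z47.2 I218; 92 y127.0 z39.9 I65
93 y125.9 z39.5 I61; 94 y124.9 z38.2 I79; 95 y123.9 z38.3 I103; 96 y122.9 z39.4 I116
97 y121.8 z46.1 I153; 98 y120.8 z46.9 I220; 99 y119.8 z46.2 I237; 100 y118.8 z45.5 I236
101 y117.8 z47.1 I237; 102 y116.8 z47.4 I236; 103 y115.7 z46.6 I236; 104 y114.8 z48.1 I235
105 y113.7 z47.0 I236; 106 y112.7 z46.9 I235; 107 y111.6 z46.6 I235; 108 y110.6 z47.0 I235
109 y109.6 z46.8 I236; 110 y108.6 z46.2 I235; 111 y107.5 z46.7 I236; 112 y106.4 z46.3 I236
113 y105.4 z46.6 I234; 114 y104.4 z47.0 I235; 115 y103.4 z48.9 I214; 116 y102.4 z48.7 I232
117 y101.6 z49.8 I242;
```

The depth shows the tip moved from 112.3 to 121.6 mm, with the anvil face at 155.4. That leaves 13.8 mm of air, so I'll advance about 9 mm more (0.77 rad).

Request:
apply_moves --rows '[-0.02,0,0,0,0,0,-0.0195,0,0,0,0,0,0,0,0.02,0,0,0,0,0,0.02,0,0,0,0,0,0.02,0,0,0]'

```text
t: 8.27
position: [0.5401, -0.072, 0.1862]
tool_rot: [0.796, 0.606, 0.001, 0.0]
wrist_force: [-0.2, -0.4, 0.1]
finger_gap: 0.0854
grip_force: 0.0
```

Request:
apply_moves --rows '[0,0,0.025,0,0,0,0,0,0.025,0,0,0,0,0,0.025,0,0,0,0,0,0.02,0,0,0,0,0,0.01,0,0,0]'

```text
t: 8.68
position: [0.5385, -0.0718, 0.0788]
tool_rot: [0.796, 0.606, -0.002, -0.001]
wrist_force: [0.3, -0.3, -0.7]
finger_gap: 0.0851
grip_force: 0.0
```

Request:
apply_moves --rows '[0,0,0,0,0,0,0,0,0,0,0,0,0,0,0,0,0,0,0,0,0,0,0,0,0,0,0,0,0,0]' --jaw 0

```text
t: 9.1
position: [0.5407, -0.071, 0.0831]
tool_rot: [0.795, 0.606, 0.001, 0.001]
wrist_force: [-3.8, 0.5, 6.0]
finger_gap: 0.048
grip_force: 63.4
```

Request:
apply_moves --rows '[0,0,0,0,0,0,0,0,0,0,0,0.077,0,0,0,0,0,0.077,0,0,0,0,0,0.077,0,0,0,0,0,0.077]'

```text
t: 9.52
position: [0.541, -0.0712, 0.0831]
tool_rot: [0.879, 0.476, 0.001, 0.001]
wrist_force: [-1.1, -0.9, 5.7]
finger_gap: 0.0484
grip_force: 63.6
```

Request:
apply_moves --rows '[0,0,0,0,0,0.077,0,0,0,0,0,0.077,0,0,0,0,0,0.077,0,0,0,0,0,0.077,0,0,0,0,0,0.077]'

```text
t: 9.93
position: [0.5413, -0.0715, 0.0831]
tool_rot: [0.954, 0.299, 0.001, 0.001]
wrist_force: [-1.0, -2.0, 4.1]
finger_gap: 0.0486
grip_force: 63.5
```

Request:
apply_moves --rows '[0,0,0,0,0,0.077,0,0,0,0,0,0,0,0,0,0,0,0,0,0,0,0,0,0,0,0,0,0,0,0]'

```text
t: 10.35
position: [0.5414, -0.0715, 0.0831]
tool_rot: [0.965, 0.264, 0.002, 0.001]
wrist_force: [-1.7, -2.1, 5.9]
finger_gap: 0.0484
grip_force: 63.6
```

Request:
apply_moves --rows '[0,0,0,0,0,0,0,0,0,0,0,0,0,0,0,0,0,0,0,0,-0.01,0,0,0,0,0,-0.02,0,0,0]' --jaw 1

```text
t: 10.77
position: [0.5386, -0.071, 0.1098]
tool_rot: [0.965, 0.263, -0.003, -0.001]
wrist_force: [0.7, 0.1, -0.4]
finger_gap: 0.0852
grip_force: 0.0
```

Request:
apply_moves --rows '[0,0,-0.027,0,0,-0.077,0,0,-0.027,0,0,-0.077,0,0,-0.027,0,0,-0.077,0,0,-0.027,0,0,-0.077,0,0,-0.027,0,0,-0.077]'

```text
t: 11.18
position: [0.54, -0.071, 0.2485]
tool_rot: [0.896, 0.445, 0.0, 0.0]
wrist_force: [0.3, -0.0, -0.3]
finger_gap: 0.0854
grip_force: 0.0
```

Request:
apply_moves --rows '[0,0,0,0,0,-0.097,0,0,0,0,0,-0.097,0,0,0,0,0,-0.097,0,0,0,0,0,-0.097,0.02,0,0,0,0,0]'

```text
t: 11.6
position: [0.5447, -0.0531, 0.2472]
tool_rot: [0.794, 0.608, 0.0, 0.0]
wrist_force: [-0.0, 0.0, -0.2]
finger_gap: 0.0851
grip_force: 0.0
```

Request:
apply_moves --rows '[0.02,0,0,0,0,0,0,0,0,0,0,0,0,0,0,0,0,0,0,0,0,0,0,0,0,0,0,0,0,0]'

```text
t: 12.02
position: [0.5505, -0.0329, 0.2465]
tool_rot: [0.794, 0.607, -0.0, 0.0]
wrist_force: [-0.1, -0.2, -0.6]
finger_gap: 0.0856
grip_force: 0.0
```

```bash
python3 w.py w6
cat > prof.py <<'E'
from h import *
import pickle,sys
n=sys.argv[1]
A=np.array([.5405,-.0715,0]);ey=np.array([.262,.965,0]);ex=np.array([.965,-.262,0])
c=pickle.load(open(n+".pkl","rb")); d=np.load(n+".npy"); im=cv2.imread(f"pics/{n}.png",0)
for v in range(0,150):
    P=np.median([at_d(c,(uu,v),d[v,uu]) for uu in (255,256,257)],0); y=(P-A)@ey*1000
    if 118<y<160 : print("%.1f/%.0f"%(y,P[2]*1000),end=" ")
E
python3 prof.py w6
```

```text
12.0167 [ 0.55045429 -0.0328979   0.24654167] [ 0.234  0.261 -0.177  0.    -1.132  2.642]
psi 1.3054103731284419
0.1285 340 [ 0.5406 -0.072   0.1298] [0.0204 0.021  0.0026]
0.092 1036 [ 0.5408 -0.0709  0.0942] [0.0482 0.048  0.0044]
159.3/48 158.5/48 157.5/47 156.5/47 155.6/47 155.2/40 155.7/26 153.5/39 152.5/40 151.6/39 149.8/49 148.9/48 147.9/47 147.0/47 146.0/47 145.0/47 144.0/48 143.2/47 142.2/48 141.2/48 140.2/48 139.2/47 138.3/47 137.3/48 136.3/47 135.3/48 134.3/48 133.4/48 132.4/48 131.3/48 130.4/47 129.4/46 128.4/47 127.4/47 126.4/47 125.4/47 124.4/47 123.4/46 122.4/47 121.4/46 120.4/46 119.3/46 118.6/47
```

The tip and block now stand at 130.3 and 150.3, with the anvil at 155.3, leaving about 5 mm of air. Next is the fine knob, about 2.8 rad in all. The first stroke will be 2.5 rad.

Request:
apply_moves --rows '[-0.02,0,0,0,0,0,-0.02,0,0,0,0,0,0,0,0.02,0,0,0,0,0,0.02,0,0,0,0,0,0.02,0,0,0]'

```text
t: 12.48
position: [0.5401, -0.072, 0.1862]
tool_rot: [0.795, 0.607, 0.001, 0.0]
wrist_force: [0.6, -1.2, -0.6]
finger_gap: 0.0854
grip_force: 0.0
```

Request:
apply_moves --rows '[0,0,0.02,0,0,0,0,0,0.02,0,0,0,0,0,0.018,0,0,0,0,0,0.01,0,0,0,0,0,0,0,0,0]'

```text
t: 12.9
position: [0.5387, -0.0716, 0.1161]
tool_rot: [0.795, 0.607, -0.002, -0.001]
wrist_force: [-0.3, -0.7, 0.6]
finger_gap: 0.085
grip_force: 0.0
```

Request:
apply_moves --rows '[0,0,0,0,0,0,0,0,0,0,0,0,0,0,0,0,0,0,0,0,0,0,0,0,0,0,0,0,0,0]' --jaw 0

```text
t: 13.32
position: [0.5406, -0.071, 0.1192]
tool_rot: [0.794, 0.607, 0.001, 0.0]
wrist_force: [0.4, 0.3, -0.2]
finger_gap: 0.0257
grip_force: 0.0
```

Request:
apply_moves --rows '[0,0,0,0,0,0,0,0,0,0,0,0,0,0,0,0,0,0,0,0,0,0,0,0,0,0,0,0,0,0]'

```text
t: 13.73
position: [0.5407, -0.071, 0.1192]
tool_rot: [0.794, 0.608, 0.0, 0.0]
wrist_force: [-0.8, 0.9, 4.7]
finger_gap: 0.0201
grip_force: 58.6
```

Request:
apply_moves --rows '[0,0,0,0,0,0.1,0,0,0,0,0,0.1,0,0,0,0,0,0.1,0,0,0,0,0,0.1,0,0,0,0,0,0.1]'

```text
t: 14.15
position: [0.5412, -0.0713, 0.1193]
tool_rot: [0.921, 0.39, 0.001, 0.001]
wrist_force: [0.5, -1.6, 3.8]
finger_gap: 0.0205
grip_force: 58.5
```

Gripped well; I'll carry on for another 2.0 rad.

Request:
apply_moves --rows '[0,0,0,0,0,0.1,0,0,0,0,0,0.1,0,0,0,0,0,0.1,0,0,0,0,0,0.1,0,0,0,0,0,0.1]'

```text
t: 14.57
position: [0.5415, -0.0717, 0.1193]
tool_rot: [0.989, 0.15, 0.001, 0.001]
wrist_force: [1.3, -4.3, 3.2]
finger_gap: 0.0204
grip_force: 58.4
```

Request:
apply_moves --rows '[0,0,0,0,0,0.1,0,0,0,0,0,0.1,0,0,0,0,0,0.1,0,0,0,0,0,0.1,0,0,0,0,0,0.1]'

```text
t: 14.98
position: [0.5415, -0.0723, 0.1193]
tool_rot: [0.995, -0.099, 0.001, 0.001]
wrist_force: [1.7, -6.5, 2.8]
finger_gap: 0.0203
grip_force: 58.5
```

Request:
apply_moves --rows '[0,0,0,0,0,0.1,0,0,0,0,0,0.1,0,0,0,0,0,0.1,0,0,0,0,0,0.1,0,0,0,0,0,0.1]'

```text
t: 15.4
position: [0.5412, -0.0728, 0.1193]
tool_rot: [0.94, -0.342, 0.001, 0.001]
wrist_force: [2.1, -7.3, 3.2]
finger_gap: 0.0202
grip_force: 58.5
```

Request:
apply_moves --rows '[0,0,0,0,0,0.1,0,0,0,0,0,0.1,0,0,0,0,0,0.1,0,0,0,0,0,0.1,0,0,0,0,0,0.1]'

```text
t: 15.82
position: [0.5407, -0.0731, 0.1193]
tool_rot: [0.826, -0.564, 0.001, 0.001]
wrist_force: [0.2, -8.6, 4.2]
finger_gap: 0.0201
grip_force: 58.6
```

```bash
cat > needle.py <<'E'
from h import *
import pickle,sys
# needle angle: dark pixels on dial plane, rectified to world-aligned comparator axes
cam,n=sys.argv[1:3]; zd=float(sys.argv[3]) if len(sys.argv)>3 else .0745
c=get_calibration(cam); im,d=capture(cam); cv2.imwrite(f"pics/{n}.png",im[:,:,::-1]); np.save(n+".npy",d); pickle.dump(c,open(n+".pkl","wb"))
E
python3 needle.py top t7; python3 needle.py side s7; python3 w.py w7
python3 - <<'E'
from h import *
# rectify dials to comparator axes: +x right, +y up, 0.1 mm... 
A=np.array([.5405,-.0715,0]);ey=np.array([.262,.965,0]);ex=np.array([.965,-.262,0])
out=[]
for cam,n in(("top","top0"),("top","t7"),("side","side0"),("side","s7")):
    c=get_calibration(cam); im=cv2.imread(f"pics/{n}.png")
    s=260; X,Y=np.meshgrid(np.linspace(-45,45,s),np.linspace(255,165,s))
    P=A+X[...,None]/1000*ex+Y[...,None]/1000*ey+np.array([0,0,.074])
    uv=proj(c,P).astype(np.float32).reshape(s,s,2)
    out.append(cv2.remap(im,uv[...,0],uv[...,1],cv2.INTER_CUBIC))
cv2.imwrite("pics/dials.png",np.vstack([np.hstack(out[:2]),np.hstack(out[2:])]))
E
```

```text
15.9167 [ 0.54073725 -0.0731016   0.11926859] [ 0.165  0.382 -0.362  0.004 -0.827  0.208]
psi -1.1958507507396219
0.1285 2444 [ 0.5432 -0.0744  0.1342] [0.0441 0.0315 0.0115]
0.092 2135 [ 0.5414 -0.0806  0.0942] [0.0485 0.0339 0.0044]
```

View pics/dials.png

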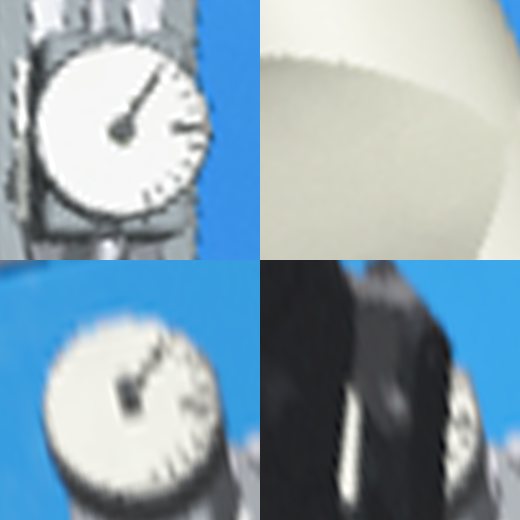

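The arm hides the dial in both fixed views, so I'll release, go back, and read the needle numerically from the wrist camera.

Request:
apply_moves --rows '[0,0,0,0,0,0,0,0,0,0,0,0,0,0,0,0,0,0,0,0,-0.01,0,0,0,0,0,-0.02,0,0,0]' --jaw 1

```text
t: 16.38
position: [0.5385, -0.0709, 0.1466]
tool_rot: [0.827, -0.562, -0.002, 0.002]
wrist_force: [0.6, 0.7, 0.1]
finger_gap: 0.0791
grip_force: 0.0
```

Request:
apply_moves --rows '[0,0,-0.02,0,0,-0.12,0,0,-0.02,0,0,-0.12,0,0,-0.02,0,0,-0.12,0,0,-0.02,0,0,-0.12,0,0,-0.02,0,0,-0.12]'

```text
t: 16.8
position: [0.5401, -0.0707, 0.2501]
tool_rot: [0.957, -0.29, 0.0, -0.0]
wrist_force: [-0.2, -0.0, 1.2]
finger_gap: 0.0852
grip_force: 0.0
```

Request:
apply_moves --rows '[0,0,0,0,0,-0.12,0,0,0,0,0,-0.12,0,0,0,0,0,-0.12,0,0,0,0,0,-0.12,0,0,0,0,0,-0.12]'

```text
t: 17.22
position: [0.5402, -0.0707, 0.2491]
tool_rot: [1.0, 0.006, 0.0, -0.0]
wrist_force: [0.4, -1.1, 0.5]
finger_gap: 0.0851
grip_force: 0.0
```

Request:
apply_moves --rows '[0,0,0,0,0,-0.12,0,0,0,0,0,-0.12,0,0,0,0,0,-0.12,0,0,0,0,0,-0.12,0,0,0,0,0,-0.12]'

```text
t: 17.63
position: [0.5402, -0.0707, 0.249]
tool_rot: [0.954, 0.301, 0.0, 0.0]
wrist_force: [-0.1, 0.8, -0.1]
finger_gap: 0.0856
grip_force: 0.0
```

Request:
apply_moves --rows '[0,0,0,0,0,-0.12,0,0,0,0,0,-0.12,0,0,0,0,0,-0.12,0,0,0,0,0,-0.12,0,0,0,0,0,-0.02]'

```text
t: 18.05
position: [0.5402, -0.0707, 0.249]
tool_rot: [0.85, 0.527, 0.0, 0.0]
wrist_force: [-0.4, -0.4, -1.0]
finger_gap: 0.0854
grip_force: 0.0
```

Request:
apply_moves --rows '[0.03,0,0,0,0,0,0.03,0,0,0,0,0,0.03,0,0,0,0,0,0,0,0,0,0,0,0,0,0,0,0,0]'

```text
t: 18.47
position: [0.5809, 0.0108, 0.2482]
tool_rot: [0.851, 0.525, -0.0, -0.0]
wrist_force: [-0.3, 0.0, -0.2]
finger_gap: 0.0852
grip_force: 0.0
```

```bash
python3 w.py w8; python3 prof.py w8
cat > nd.py <<'E'
from h import *
import pickle,sys
n=sys.argv[1]; cal=pickle.load(open(n+".pkl","rb")) if len(sys.argv)<3 else get_calibration(sys.argv[2])
A=np.array([.5405,-.0715,0]);ey=np.array([.262,.965,0]);ex=np.array([.965,-.262,0]); im=cv2.imread(f"pics/{n}.png")
s=361; yc=float(sys.argv[3]) if len(sys.argv)>3 else 205
X,Y=np.meshgrid(np.linspace(-45,45,s),np.linspace(yc+45,yc-45,s))
uv=proj(cal,A+X[...,None]/1000*ex+Y[...,None]/1000*ey+np.array([0,0,.074])).astype(np.float32).reshape(s,s,2)
o=cv2.remap(im,uv[...,0],uv[...,1],cv2.INTER_CUBIC); cv2.imwrite(f"pics/{n}_dial.png",o); g=cv2.GaussianBlur(cv2.cvtColor(o,cv2.COLOR_BGR2GRAY),(5,5),0)
sat=o.max(2).astype(int)-o.min(2); m=((g>190)&(sat<40)).astype(np.uint8); m=cv2.morphologyEx(m,cv2.MORPH_CLOSE,np.ones((15,15)))
k=max(cv2.findContours(m,cv2.RETR_EXTERNAL,cv2.CHAIN_APPROX_NONE)[0],key=cv2.contourArea); (cx,cy),(a,b),_=cv2.fitEllipse(cv2.convexHull(k)); print("dial c",cx,cy,"axes mm",a/4,b/4,"y",yc+45-cy/4)
# hub: darkest blob near centre
w=g[int(cy)-20:int(cy)+21,int(cx)-20:int(cx)+21]; bl=cv2.GaussianBlur(w,(17,17),0); i=np.unravel_index(bl.argmin(),bl.shape); hx,hy=int(cx)-20+i[1],int(cy)-20+i[0]; print("hub",hx,hy)
th=np.linspace(-np.pi,np.pi,721)
for (x0,y0) in((cx,cy),(hx,hy)):
  for r1,r2 in((8,18),(10,21)):
    r=np.linspace(r1,r2,30)*4
    v=cv2.remap(g,(x0+r*np.cos(th)[:,None]).astype(np.float32),(y0-r*np.sin(th)[:,None]).astype(np.float32),cv2.INTER_LINEAR).mean(1)
    j=v.argmin(); k=np.abs(th-th[j])<.15; wt=np.clip(np.median(v)-v[k],0,None); t=(wt*th[k]).sum()/wt.sum(); print("needle",1-t,"dark",v[j],"med",np.median(v))
  r=np.linspace(24,28,12)*4
  v=cv2.remap(g,(x0+r*np.cos(th)[:,None]).astype(np.float32),(y0-r*np.sin(th)[:,None]).astype(np.float32),cv2.INTER_LINEAR).mean(1)
  L=[(round(1-th[i],2),int(v[i])) for i in range(1,720) if v[i]<=v[i-1] and v[i]<v[i+1] and v[i]<np.median(v)-20]; print("ticks",L)
E
python3 nd.py w8; python3 nd.py top0 top 210
```

```text
18.4667 [0.58093316 0.01082825 0.24823946] [ 0.297  0.31  -0.103 -0.    -1.157  2.38 ]
psi 1.1061829631635018
0.1285 283 [ 0.5407 -0.0719  0.13  ] [0.0202 0.0208 0.0029]
0.092 904 [ 0.5405 -0.0718  0.0943] [0.0496 0.0488 0.0045]
159.9/17 158.8/18 157.7/18 156.5/18 155.5/18 154.4/18 153.2/18 152.2/18 151.0/18 149.8/17 148.8/18 147.6/17 146.4/18 145.3/17 144.7/24 144.6/37 143.6/37 142.6/38 141.5/38 140.5/39 139.4/39 138.2/38 137.1/39 136.5/43 135.5/43 134.4/43 133.3/42 132.3/43 131.3/43 130.3/43 128.9/43 127.9/45 126.9/43 125.8/42 124.8/44 123.6/44 122.4/43 121.2/44 dial c 212.1629638671875 163.53111267089844 axes mm 74.31748962402344 106.72351837158203 y 209.1172218322754
hub 216 183
needle 1.0889476804997422 dark 131.6 med 251.1
needle 1.4556440480007176 dark 145.46666666666667 med 245.2
ticks [(np.float64(1.92), 201), (np.float64(1.64), 148), (np.float64(1.59), 148), (np.float64(1.39), 149), (np.float64(1.2), 181), (np.float64(1.06), 186), (np.float64(1.03), 187), (np.float64(0.97), 186), (np.float64(0.87), 188), (np.float64(0.83), 189), (np.float64(0.76), 188), (np.float64(0.66), 1
[... 1061 characters left out ...]
[(np.float64(1.34), 113), (np.float64(0.31), 175), (np.float64(0.26), 175), (np.float64(0.12), 151), (np.float64(-0.03), 152), (np.float64(-0.32), 137), (np.float64(-0.55), 138), (np.float64(-0.88), 131), (np.float64(-1.71), 70), (np.float64(-1.87), 62), (np.float64(-1.89), 62), (np.float64(-1.91), 62)]
needle 0.14715798184319073 dark 125.83333333333333 med 246.53333333333333
needle 0.12793314411238743 dark 142.46666666666667 med 246.7
ticks [(np.float64(1.39), 175), (np.float64(1.14), 124), (np.float64(0.65), 182), (np.float64(0.31), 153), (np.float64(0.07), 175), (np.float64(-0.14), 171), (np.float64(-0.33), 171), (np.float64(-0.6), 163), (np.float64(-0.91), 177), (np.float64(-1.21), 194)]
```

```bash
cat > nd2.py <<'E'
from h import *
import pickle,sys
n=sys.argv[1]; cal=pickle.load(open(n+".pkl","rb")) if len(sys.argv)<3 else get_calibration(sys.argv[2])
yaw=float(np.arctan2(.262,.965))
A=np.array([.5405,-.0715,0]);ey=np.array([np.sin(yaw),np.cos(yaw),0]);ex=np.array([np.cos(yaw),-np.sin(yaw),0]); im=cv2.imread(f"pics/{n}.png"); d=np.load(n+".npy")
yc=205; zd=.074
for it in range(2):
    q=proj(cal,A+ey*yc/1000+[0,0,zd])[0].astype(int); zd=np.median([at_d(cal,(q[0]+i,q[1]+j),d[q[1]+j,q[0]+i])[2] for i in range(-6,7) for j in range(-6,7)])
s=361; X,Y=np.meshgrid(np.linspace(-45,45,s),np.linspace(yc+45,yc-45,s))
uv=proj(cal,A+X[...,None]/1000*ex+Y[...,None]/1000*ey+np.array([0,0,zd])).astype(np.float32).reshape(s,s,2)
o=cv2.remap(im,uv[...,0],uv[...,1],cv2.INTER_CUBIC); cv2.imwrite(f"pics/{n}_dial.png",o); g=cv2.cvtColor(o,cv2.COLOR_BGR2GRAY)
print("zd",zd)
N,L,st,ce=cv2.connectedComponentsWithStats((g<int(sys.argv[3]) if len(sys.argv)>3 else g<170).astype(np.uint8))
R_=[]
for i in range(1,N):
    if not 40<st[i,4]<3500: continue
    yy,xx=np.nonzero(L==i); p=np.c_[xx,-yy]*.25; w,V=np.linalg.eigh(np.cov(p.T)); v=V[:,1]; R_.append((st[i,4],p.mean(0),np.sqrt(w),np.arctan(v[1]/v[0]),p))
R_.sort(key=lambda r:-r[0])
for r in R_[:16]: print(r[0],"c",(r[1]+[-45,45]+[0,yc-45+45-0-45+45-0]).round(1) if 0 else (r[1]+[-45,45]).round(1),"sd",r[2].round(1),"ang %.3f needle %.3f"%(r[3],1-r[3]))
E
python3 nd2.py w8; echo; python3 nd2.py w1 ; echo; python3 nd2.py top0 top
```

```text
zd 0.07072659174694146
1696 c [ 5.7 -1.1] sd [1.6 7.6] ang 0.336 needle 0.664
506 c [22.9 -3.1] sd [0.9 3. ] ang 0.011 needle 0.989
84 c [25.7 38.3] sd [0.3 1.8] ang -1.559 needle 2.559
55 c [25.1  3.4] sd [0.3 1. ] ang 0.259 needle 0.741
50 c [-5.4 43.9] sd [0.3 0.8] ang 1.340 needle -0.340
49 c [13.9 18.7] sd [0.3 0.9] ang 1.008 needle -0.008
49 c [18.9 14.6] sd [0.2 1.1] ang 0.710 needle 0.290
45 c [22.7  9.4] sd [0.2 1. ] ang 0.473 needle 0.527
45 c [25.  -9.7] sd [0.2 1. ] ang -0.264 needle 1.264

zd 0.07054862999634803
1042 c [-24.2  25.7] sd [1.6 3.5] ang 1.486 needle -0.486
542 c [-7.9 36.4] sd [1.5 4.3] ang 1.436 needle -0.436
445 c [1.6 0.9] sd [1.1 2.1] ang 1.015 needle -0.015
280 c [ 4.3 33.4] sd [0.7 2.3] ang -0.212 needle 1.212
75 c [-17.4  28.7] sd [0.4 1.1] ang 0.263 needle 0.737
72 c [ 17.5 -23.1] sd [0.3 1.2] ang -0.950 needle 1.950

zd 0.07049683000834561
1833 c [ 1.1 10.4] sd [1.7 7.9] ang 1.023 needle -0.023
408 c [-40.2   6.3] sd [0.9 2.4] ang -1.333 needle 2.333
307 c [-40.3  16.5] sd [0.8 1.9] ang -1.333 needle 2.333
277 c [-40.1  26.3] sd [0.7 1.9] ang -1.367 needle 2.367
158 c [-34.4  43.5] sd [0.8 1. ] ang -1.348 needle 2.348
85 c [ 17.5 -43.8] sd [0.6 0.8] ang -1.395 needle 2.395
```

From the components and ticks, the needle stands at 0.664 and the thick mark reads 0.989. The remaining 0.336 rad of needle is 0.27 rad of knob.

Request:
apply_moves --rows '[-0.0305,0.0003,0,0,0,0,-0.0305,0.0003,0,0,0,0,-0.0305,0.0003,0,0,0,0,0,0,0.03,0,0,0,0,0,0.03,0,0,0]'

```text
t: 18.93
position: [0.5403, -0.075, 0.1903]
tool_rot: [0.852, 0.523, 0.003, 0.001]
wrist_force: [-0.2, -0.2, -1.1]
finger_gap: 0.0854
grip_force: 0.0
```

Request:
apply_moves --rows '[0,0,0.02,0,0,0,0,0,0.02,0,0,0,0,0,0.018,0,0,0,0,0,0.01,0,0,0,0,0,0,0,0,0]'

```text
t: 19.35
position: [0.5385, -0.0736, 0.1184]
tool_rot: [0.852, 0.524, -0.002, -0.001]
wrist_force: [-0.5, -0.7, 0.2]
finger_gap: 0.0857
grip_force: 0.0
```

Request:
apply_moves --rows '[0,0,0,0,0,0,0,0,0,0,0,0,0,0,0,0,0,0,0,0,0,0,0,0,0,0,0,0,0,0]' --jaw 0

```text
t: 19.77
position: [0.5408, -0.0727, 0.1212]
tool_rot: [0.851, 0.525, 0.001, 0.0]
wrist_force: [0.5, 0.0, 0.1]
finger_gap: 0.0257
grip_force: 0.0
```

Request:
apply_moves --rows '[0,0,0,0,0,0,0,0,0,0,0,0,0,0,0,0,0,0,0,0,0,0,0,0,0,0,0,0,0,0]'

```text
t: 20.18
position: [0.5403, -0.0726, 0.1213]
tool_rot: [0.851, 0.525, 0.0, 0.0]
wrist_force: [-2.9, 2.3, 6.6]
finger_gap: 0.0205
grip_force: 58.5
```

Request:
apply_moves --rows '[0,0,0,0,0,0.07,0,0,0,0,0,0.07,0,0,0,0,0,0.07,0,0,0,0,0,0.065,0,0,0,0,0,0]'

```text
t: 20.6
position: [0.5402, -0.0725, 0.1213]
tool_rot: [0.915, 0.403, 0.0, -0.0]
wrist_force: [-2.5, 1.5, 6.0]
finger_gap: 0.02
grip_force: 58.7
```

Request:
apply_moves --rows '[0,0,0,0,0,0,0,0,0,0,0,0,0,0,0,0,0,0,0,0,0,0,0,0,0,0,0,0,0,0]'

```text
t: 21.02
position: [0.5402, -0.0725, 0.1213]
tool_rot: [0.915, 0.404, 0.0, -0.0]
wrist_force: [-2.2, 2.4, 5.3]
finger_gap: 0.0202
grip_force: 58.7
```

Request:
apply_moves --rows '[0,0,0,0,0,0,0,0,0,0,0,0,0,0,0,0,0,0,0,0,-0.01,0,0,0,0,0,-0.02,0,0,0]' --jaw 1

```text
t: 21.43
position: [0.5388, -0.073, 0.1486]
tool_rot: [0.915, 0.403, -0.003, -0.001]
wrist_force: [0.7, 0.8, 0.6]
finger_gap: 0.0792
grip_force: 0.0
```

Request:
apply_moves --rows '[0,0,-0.02,0,0,-0.1,0,0,-0.02,0,0,-0.1,0,0,-0.02,0,0,-0.1,0,0,-0.02,0,0,-0.1,0,0,-0.02,0,0,-0.07]'

```text
t: 21.85
position: [0.5403, -0.0729, 0.2521]
tool_rot: [0.794, 0.607, 0.0, 0.0]
wrist_force: [0.1, 0.2, -0.3]
finger_gap: 0.0852
grip_force: 0.0
```

Request:
apply_moves --rows '[0.03,0,0,0,0,0,0.03,0,0,0,0,0,0.03,0,0,0,0,0,0,0,0,0,0,0,0,0,0,0,0,0]'

```text
t: 22.27
position: [0.5647, 0.0151, 0.2507]
tool_rot: [0.795, 0.606, 0.0, 0.0]
wrist_force: [-0.2, 0.1, -1.0]
finger_gap: 0.0852
grip_force: 0.0
```

```bash
python3 w.py w9; python3 prof.py w9; python3 nd2.py w9
```

```text
22.2667 [0.56467254 0.01508632 0.25071349] [ 0.314  0.281 -0.139  0.    -1.151  2.56 ]
psi 1.3029194710759942
0.1285 283 [ 0.5405 -0.072   0.1297] [0.0199 0.0215 0.0024]
0.092 891 [ 0.5406 -0.0711  0.0942] [0.0481 0.0477 0.0043]
158.9/46 157.9/47 156.9/48 155.9/48 154.8/47 153.8/47 152.6/47 152.2/48 150.6/48 149.5/47 148.4/47 147.4/47 146.6/48 145.2/48 144.2/48 143.0/47 142.1/48 140.9/48 139.9/48 138.7/47 137.6/48 136.6/48 135.6/49 134.5/48 133.2/47 132.2/47 131.0/48 129.9/47 128.8/47 127.7/46 126.4/46 125.2/46 124.3/47 123.0/46 122.1/47 120.9/48 119.8/47 118.6/47 zd 0.07061902348356464
2011 c [ 9.9 -3.6] sd [1.5 9.9] ang 0.013 needle 0.987
104 c [-3.3 42.7] sd [0.4 1.5] ang -1.551 needle 2.551
71 c [25.1  2.8] sd [0.3 1.2] ang 0.288 needle 0.712
53 c [ 25.2 -10.2] sd [0.3 1. ] ang -0.208 needle 1.208
49 c [22.7  8.8] sd [0.2 1.1] ang 0.487 needle 0.513
48 c [ 9.5 35.6] sd [0.4 0.7] ang -1.546 needle 2.546
```

```bash
python3 -c "
import cv2;a=cv2.imread('pics/w9_dial.png')[70:300,60:330];cv2.imwrite('pics/fin.png',cv2.resize(a,None,fx=2.6,fy=2.6))"
```

```text
(no output)
```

View pics/fin.png

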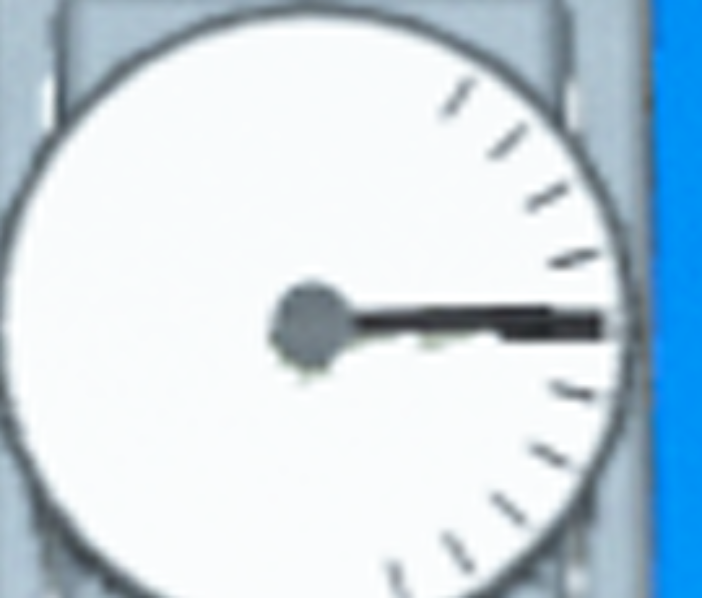

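The last picture shows the needle running from the hub at (312,327) to about (550,313), roughly 0.05 rad short of the centre of the thick mark at y≈325. The last stroke lost about 0.05 rad to windup, so I'll add one small nudge of 0.08.

Request:
apply_moves --rows '[-0.03,0,0,0,0,0,-0.03,0,0,0,0,0,-0.03,0,0,0,0,0,0,0,0.03,0,0,0,0,0,0.03,0,0,0]'

```text
t: 22.73
position: [0.5407, -0.0753, 0.1921]
tool_rot: [0.797, 0.604, 0.003, 0.002]
wrist_force: [-1.1, 0.7, -1.0]
finger_gap: 0.0855
grip_force: 0.0
```

Request:
apply_moves --rows '[0,0,0.02,0,0,0,0,0,0.02,0,0,0,0,0,0.02,0,0,0,0,0,0.011,0,0,0,0,0,0,0,0,0]'

```text
t: 23.15
position: [0.5381, -0.074, 0.1169]
tool_rot: [0.797, 0.605, -0.003, -0.002]
wrist_force: [1.0, -0.1, 0.4]
finger_gap: 0.0856
grip_force: 0.0
```

Request:
apply_moves --rows '[0,0,0,0,0,0,0,0,0,0,0,0,0,0,0,0,0,0,0,0,0,0,0,0,0,0,0,0,0,0]' --jaw 0

```text
t: 23.57
position: [0.5407, -0.0728, 0.1202]
tool_rot: [0.796, 0.605, 0.001, 0.0]
wrist_force: [0.1, -0.6, -0.1]
finger_gap: 0.0255
grip_force: 0.0
```

Request:
apply_moves --rows '[0,0,0,0,0,0,0,0,0,0,0,0,0,0,0,0,0,0,0,0,0,0,0,0,0,0,0,0,0,0]'

```text
t: 23.98
position: [0.5403, -0.0727, 0.1204]
tool_rot: [0.796, 0.606, 0.0, 0.0]
wrist_force: [-3.2, 1.4, 5.4]
finger_gap: 0.0202
grip_force: 58.5
```

Request:
apply_moves --rows '[0,0,0,0,0,0.04,0,0,0,0,0,0.04,0,0,0,0,0,0,0,0,0,0,0,0,0,0,0,0,0,0]'

```text
t: 24.4
position: [0.5402, -0.0727, 0.1204]
tool_rot: [0.819, 0.573, 0.0, 0.0]
wrist_force: [-3.5, 1.7, 5.8]
finger_gap: 0.0202
grip_force: 58.7
```

Request:
apply_moves --rows '[0,0,0,0,0,0,0,0,0,0,0,0,0,0,0,0,0,0,0,0,-0.01,0,0,0,0,0,-0.02,0,0,0]' --jaw 1

```text
t: 24.82
position: [0.5388, -0.0729, 0.1477]
tool_rot: [0.82, 0.573, -0.003, -0.002]
wrist_force: [0.2, -0.3, 0.1]
finger_gap: 0.0789
grip_force: 0.0
```

Request:
apply_moves --rows '[0,0,-0.02,0,0,0,0,0,-0.02,0,0,0,0,0,-0.02,0,0,-0.04,0,0,-0.02,0,0,-0.04,0,0,-0.02,0,0,0]'

```text
t: 25.23
position: [0.5403, -0.0729, 0.2511]
tool_rot: [0.795, 0.606, 0.0, 0.0]
wrist_force: [-0.6, 0.0, -0.4]
finger_gap: 0.0854
grip_force: 0.0
```

Request:
apply_moves --rows '[0.03,0,0,0,0,0,0.03,0,0,0,0,0,0.03,0,0,0,0,0,0,0,0,0,0,0,0,0,0,0,0,0]'

```text
t: 25.65
position: [0.5647, 0.0152, 0.2498]
tool_rot: [0.795, 0.606, 0.0, 0.0]
wrist_force: [0.2, 0.1, -0.9]
finger_gap: 0.0854
grip_force: 0.0
```

```bash
python3 w.py w10; python3 nd2.py w10
python3 - <<'E'
import cv2,numpy as np
# needle centreline between hub and mark (r 6..18 mm), dark-weighted rows; mark at r>21
for n in("w9","w10"):
    g=cv2.cvtColor(cv2.imread(f"pics/{n}_dial.png"),cv2.COLOR_BGR2GRAY).astype(float)
    hub=cv2.GaussianBlur(g,(0,0),6)[150:250,140:220]; i=np.unravel_index(hub.argmin(),hub.shape)
    r=[];
    for x in range(200,300,8):
        w=np.clip(200-g[170:225,x],0,None); r.append((x,round(float((w*np.arange(170,225)).sum()/max(w.sum(),1)),1),int((w>40).sum())))
    # hub centre from grey (80..140) disc left of needle
    m=(g>90)&(g<150); m[:, :150]=0; m[:,196:]=0; m[:150]=0; m[250:]=0; ys,xs=np.nonzero(m); print(n,"hub",xs.mean().round(1),ys.mean().round(1),r)
E
```

```text
25.65 [0.56468143 0.01515513 0.2497585 ] [ 0.314  0.281 -0.141  0.    -1.148  2.56 ]
psi 1.3030331672877662
0.1285 274 [ 0.5406 -0.0722  0.1299] [0.0199 0.0202 0.0028]
0.092 903 [ 0.5404 -0.0702  0.0943] [0.0494 0.048  0.0044]
zd 0.07049397027742083
1997 c [ 9.5 -4.2] sd [1.5 9.7] ang -0.003 needle 1.003
94 c [-3.1 41.6] sd [0.4 1.9] ang -1.552 needle 2.552
72 c [25.2  2.6] sd [0.3 1.3] ang 0.294 needle 0.706
48 c [ 25.1 -10.4] sd [0.3 0.9] ang -0.114 needle 1.114
45 c [ 9.6 35.8] sd [0.4 0.6] ang -1.515 needle 2.515
45 c [22.8  8.7] sd [0.3 0.9] ang 0.505 needle 0.495
w9 hub 179.8 195.3 [(200, 194.4, 10), (208, 193.7, 10), (216, 193.0, 9), (224, 193.3, 12), (232, 192.8, 11), (240, 192.4, 10), (248, 192.0, 11), (256, 193.9, 15), (264, 194.0, 15), (272, 193.5, 15), (280, 197.0, 17), (288, 196.2, 13), (296, 207.7, 4)]
w10 hub 179.9 196.3 [(200, 196.0, 11), (208, 197.2, 11), (216, 197.2, 11), (224, 197.8, 10), (232, 197.7, 9), (240, 198.6, 11), (248, 198.6, 11), (256, 196.6, 14), (264, 197.5, 15), (272, 194.5, 12), (280, 197.3, 18), (288, 195.7, 12), (296, 204.3, 1)]
```

The needle now reads about 1.03, on the thick mark, and the gripper is open and clear.

```bash
python3 -c "
from plant import *
print(job_done())"
```

```text
the job is handed in; nothing more can be done
None
```

The job is handed in: the coarse knob was stopped with about 5 mm of air left, then the fine knob brought the needle onto the long thick mark (about 1.03 rad by my reading, roughly 10 N), and the gripper is open and clear.

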